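Poke a pull-less drawer open from behind through a hidden hole

ROBOT

A 6-joint arm with a two-finger parallel gripper is mounted at the origin on a cart in front of the work surface, level with it; the furniture and walls round the work are solid. World frame = base frame: x ahead of the robot, y to its left, z up, the work surface at z = 0. Lengths are in m, angles in rad, forces in N, time in s.
With the tool pointing down it reaches from about 0.425 to 0.95 m from the base axis. Payload 3.5 kg.
Tool frame: the origin (TCP) lies midway between the tips of the shut fingers; the grasp point (between the pads) lies 19 mm behind it; z points along the fingers, y is the line along which they close (so a half turn about z gives the same grasp; the last joint's range is limited). The gripper opens to 85 mm and grips with 20 to 120 N. Pads are 22 mm wide; open, the fingers measure 114 mm over their backs; the gripper's body (76 mm by 85 mm) begins 54 mm behind the grasp point. The pads swing forward as they close: fully open they stand 13 mm farther back than shut.
Start: joints at [0.959, 0.286, 1.577, -0, 1.279, -0.15], TCP at [0.301, 0.604, 0.201] pointing down, gripper open.
Joint ranges: [-2.77, 2.77], [-0.9, 2.22], [0.21, 2.48], [-1.53, 4.67], [0.24, 2.81], [-2.84, 2.84]. Speed limits (rad/s): [2.79, 2.79, 3.14, 3.14, 3.14, 3.14].

INTERFACE

Orientations are given as a unit quaternion [x, y, z, w].
In Python, from plant import * gives the robot as it stands.
- The arm moves only by the tool move_arm, never from a script. Its argument "moves" is a list of rows, each a list of 3 entries, a list of its own where there are three numbers: the opening, from 0 (shut) to 1 (fully open), then the shift along the tool's x, y, z in m, then the turn, a rotation vector about the tool's x, y, z in rad. A call has exactly 10 rows; each row shifts and turns the commanded pose from where the row before left it, along the tool's axes as they then stand; what a row does not reach is not made up. A row lasts 1/12 s, in which the tool goes at most 41.7 mm and 7.16 degrees, less where a joint would pass 70% of its speed; a pose out of reach is approached as far as the arm can. A call is refused whole if a number of a shift passes 0.0417 or a number of a turn 0.125, either way. A call with a gripper value outside its range is refused whole. The fingers move at their own pace and stop on an object; "grip_force" is the grip in N (left out, the last holds). Time passes only in rows, so rows that do not move let the fingers close, or fill a call up. It gives the time, the measured TCP pose, the force, the opening and the grip force at its end, in the units of the state.
- get_state(): the state, without advancing time (a new reading comes with each control period).
- read_camera(name): name is "side" or "top" or "wrist"; returns the picture (480x640x3 uint8, red, green, blue); there is no depth.
- camera_params(name): a dict with "fx", "fy", "cx", "cy" (pixels), "rvec" (rotation vector, rad) and "tvec" (3), from world to camera coordinates, as OpenCV has them; the wrist camera has in their place "tool_from_camera" (4x4, takes a point from camera to tool coordinates, whose origin is the TCP and whose axes are the flange's). Camera axes: x right, y down, z forward; pixel columns grow to the right and rows downward; lengths in m; the calibration is good to about 2 mm. A picture is of the moment at which its call begins: read the wrist's pose just before it. camera_params takes no time and is no camera call.
- sign_off(): hands the job in; it is judged then, once.
The state is a dict: "time": time; "qpos": joint angles; "dq": joint speeds; "joint_efforts": joint torques, N m; "eef_pos": TCP position; "tcp_rot": TCP orientation; "contact_force": force on the tool from outside, world axes, zero at the start; "wrist_torque": the same for the moment, N m; "opening": opening from 0.0 (shut) to 1.0 (fully open); "finger_force": force on a finger pad.
Only numpy, scipy, OpenCV 4.12 (cv2) and the standard library are available. Lean on these libraries where they do the work, as an engineer would, in place of code of your own. Each camera call takes 0.05 s, during which the arm holds its last target. There are 200 camera calls.

TASK

The pull has come off the small drawer chest and the drawer is shut flush. Take the screwdriver from its rest, feel with its blade along the recessed panel in the chest's back for the push-out hole, and push the drawer out through it until it stands open by about 5 cm. Then lay the screwdriver back in both forks of its rest the way it lay, and leave the bone cup and the glue bottle standing where they are.

Things in the scene. Friction and masses are not known exactly. Their poses are not given: they have to be found in the camera images.
- chest: Wooden one-drawer chest, screwed to the bench: 150 mm deep (its x), 200 wide (its y), 95 high (z). Origin: centre of its underside. Its -x side is the front: flush pale drawer, two empty screw holes where the pull was. Its +x side, turned away from the robot, is the back. The top board overhangs the back by 12 mm.
- window (a point): Centre of the recessed panel in the chest's back, on its outer face (chest's axes; +x points out of the back; 48 mm above its underside). Panel 84 mm wide (y +-42), 51 high, 8 thick, set 6 mm inside the frame. One round hole, 20 mm, at the height of this point, centred anywhere from y -28 to +28 mm (to be felt for). The shut drawer's flat back is 19 mm behind this face.
- drawer (a joint): How far the drawer is open, in m: 0 shut, grows as it slides out towards the chest's -x side, stop at 0.085. It stays where it is left; about 3 N move it slowly.
- driver_grip (a point): Point on the screwdriver's handle axis, where it is grasped from above. 196 mm long, 85 g: handle 28 mm thick, from 58 mm behind this point (its +y) to 29 mm ahead (-y), then a 6 mm shank with a flat blade 7 mm wide. y runs from blade to handle end, z up. As it lies, the blade's tip is 138 mm ahead of this point (-y) and 13.5 mm lower.
- driver_tip (a point): Middle of the end of the screwdriver's flat blade, 7 mm wide and 2 mm thick; same axes as driver_grip.
- tool_rest: Tool rest fixed to the bench: dark wooden foot 56 x 175 x 14 mm with two V forks of 5 mm steel rod. Origin: underside of the foot. Handle fork at its y = +80 mm: bottom of the V 48 mm up, arms 48 mm apart at their tips, 24 mm higher. Shank fork at y = -45 mm: bottom 55 mm up, arms 36 mm apart, 18 mm higher.
- rest_seat (a point): Fixed point of the tool rest, with the rest's axes: where driver_grip is when the screwdriver lies right in the forks (40 mm along the rest's y from its origin, 70 mm up). The screwdriver lies along the rest's y, handle towards +y.
- cup: Oval bone cup on a black foot, 53 x 74 x 109 mm, standing near the front edge of the bench; a bystander. Origin: centre of its underside.
- glue: White glue bottle with an orange cap, 33 x 41 x 118 mm, standing near the cup; a bystander. Origin: centre of its underside.

How it is judged:
By the outcome, as a careful person would: the job done as asked, in the order asked, and still so for the second after the job is handed in, with the robot touching nothing.
It also fails if it takes over 51 s, if anything falls off the work surface, if the arm or the gripper's body presses on something with over 40 N, if the wrist force passes 120 N, or if a joint passes its speed limit or range.

## Working session

There is one attempt and no reset: what is moved stays moved. The work goes in short steps, Python scripts to look and compute and a tool call to move; the robot and the scene stay as the last step left them, time stands still between calls to the robot, and variables do not carry over. Pictures are saved under pics/ and viewed, at most 10 in all, crops included, and the job is handed in when it is done.

Besides the shell and the picture viewer there is one more tool, called by a JSON object that holds its "api" and its "payload". move_arm: Moves the arm, as the interface text tells. Its arguments: {"type":"object","properties":{"moves":{"type":"array"},"grip_force":{"type":"number"}},"required":["moves"]}

```bash
ls; mkdir -p pics; python3 - <<'E'
from plant import *
import cv2
for n in ("side","top"):
    im=read_camera(n); cv2.imwrite(f"pics/{n}0.png",im[:,:,::-1]); print(n,camera_params(n))
s=get_state(); print(s)
print(camera_params("wrist"))
E
```

```text
pics
side {'fx': 505.09469307013114, 'fy': 505.09469307013114, 'cx': 319.7105053197992, 'cy': 241.17332323576537, 'rvec': array([2.11464222e+00, 5.25474306e-02, 1.03658927e-03]), 'tvec': array([-0.45630212,  0.11355295,  0.91450389])}
top {'fx': 464.5371788028654, 'fy': 464.5371788028654, 'cx': 329.39360922365546, 'cy': 237.18978899885394, 'rvec': array([ 2.19621663, -2.16152534,  0.09542245]), 'tvec': array([0.08915142, 0.44427138, 0.86701559])}
{'time': 0.1, 'qpos': array([ 9.59007001e-01,  2.87147346e-01,  1.57805744e+00, -3.00231782e-05,
        1.27862191e+00, -1.49975000e-01]), 'dq': array([-0.00034198, -0.00286197, -0.00225421, -0.00053114,  0.00460259,
       -0.00027222]), 'joint_efforts': array([ 2.92379009e-04, -4.07295978e+01, -2.93700010e+01, -1.39926869e-04,
        3.41864456e-03, -5.68356455e-07]), 'eef_pos': array([0.30033297, 0.60374545, 0.1995242 ]), 'tcp_rot': array([ 2.28856336e-01,  9.73459567e-01, -1.04231425e-03, -4.01900236e-04]), 'contact_force': array([ 0.02274135, -0.52286059, -0.44554278]), 'wrist_torque': array([ 0.01312865,  0.01069063, -0.03901733]), 'finger_force': 0.0, 'opening': 0.9994146525532663}
{'fx': 370.5433362029904, 'fy': 370.5433362029904, 'cx': 322.5152110316373, 'cy': 240.3874198937678, 'tool_from_camera': array([[-1.07646144e-04, -9.62893784e-01, -2.69880619e-01,
         6.93473162e-02],
       [ 9.99999974e-01, -4.97939684e-05, -2.21208320e-04,
         8.70477776e-05],
       [ 1.99561689e-04, -2.69880636e-01,  9.62893765e-01,
        -1.72273696e-01],
       [ 0.00000000e+00,  0.00000000e+00,  0.00000000e+00,
         1.00000000e+00]])}
```

View pics/side0.png

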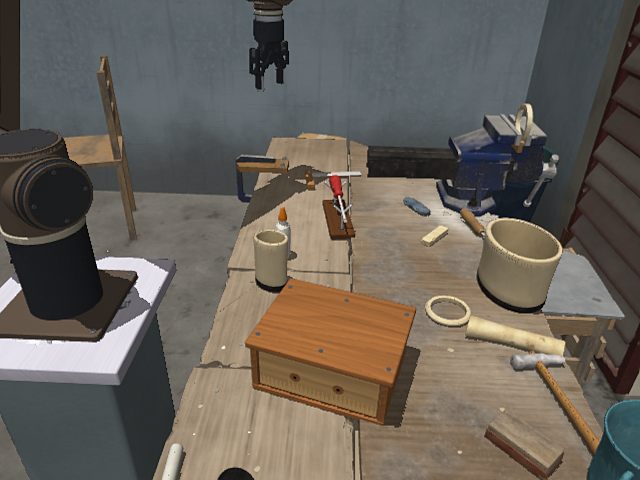

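View pics/top0.png

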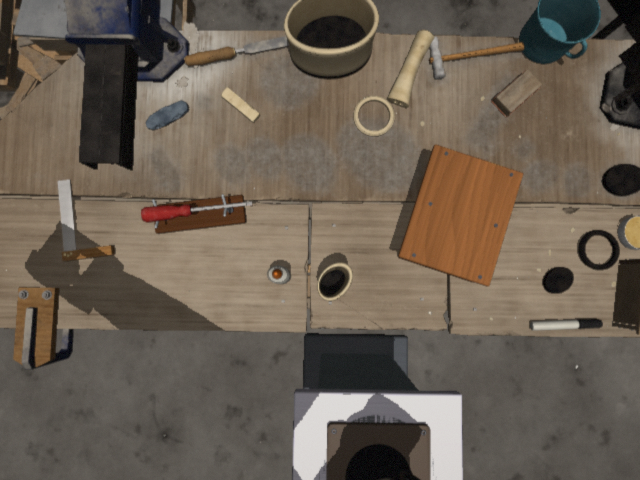

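```bash
cat > h.py <<'E'
import numpy as np, cv2
from plant import *
from scipy.spatial.transform import Rotation as R
def cam(n):
    p=camera_params(n); K=np.array([[p['fx'],0,p['cx']],[0,p['fy'],p['cy']],[0,0,1]])
    return K,cv2.Rodrigues(np.array(p['rvec']))[0],np.array(p['tvec'])
def bp(n,uv,z):
    K,r,t=cam(n); d=r.T@np.linalg.inv(K)@np.array([*uv,1.]); c=-r.T@t
    return c+d*(z-c[2])/d[2]
def proj(n,X):
    K,r,t=cam(n); q=K@(r@np.array(X,float)+t); return q[:2]/q[2]
E
python3 - <<'E'
from h import *
im=cv2.imread("pics/top0.png"); hsv=cv2.cvtColor(im,cv2.COLOR_BGR2HSV)
m=((hsv[...,0]<16)&(hsv[...,1]>130)&(hsv[...,2]>80)).astype(np.uint8)
m[:, :380]=0; m[:140]=0;m[300:]=0;m[:,540:]=0
m=cv2.morphologyEx(m,cv2.MORPH_CLOSE,np.ones((7,7)))
c=max(cv2.findContours(m,0,cv2.CHAIN_APPROX_NONE)[0],key=cv2.contourArea)
hull=cv2.convexHull(c)
a=cv2.approxPolyDP(hull,8,True)[:,0]; print(a)
P=np.array([bp("top",u,0.095) for u in a]); print(P.round(4))
for i in range(len(P)): print(np.linalg.norm(P[i]-P[i-1]).round(4),np.degrees(np.arctan2(*(P[i]-P[i-1])[[1,0]])).round(1))
print("side proj",[proj("side",p).round(0) for p in P])
a=cv2.resize(im[180:245,125:275],None,fx=5.3,fy=5.3,interpolation=cv2.INTER_CUBIC)
s=cv2.imread("pics/side0.png")
b=cv2.resize(s[165:245,310:370],None,fx=3.4,fy=3.4,interpolation=cv2.INTER_CUBIC)
o=np.zeros((600,800,3),np.uint8); o[:a.shape[0],:a.shape[1]]=a[:,:800]; 
b=b[:600-a.shape[0]]; o[a.shape[0]:a.shape[0]+b.shape[0],:b.shape[1]]=b
d=cv2.resize(s[275:425,240:420],None,fx=1.7,fy=1.7); d=d[:600-a.shape[0]]; o[a.shape[0]:a.shape[0]+d.shape[0],300:300+d.shape[1]]=d
cv2.imwrite("pics/crop.png",o); print(a.shape,b.shape)
E
```

```text
[[434 145]
 [522 173]
 [488 285]
 [399 256]]
[[ 0.6033 -0.0866  0.095 ]
 [ 0.5555 -0.2418  0.095 ]
 [ 0.3577 -0.1791  0.095 ]
 [ 0.4054 -0.0251  0.095 ]]
0.2072 -17.3
0.1625 -107.1
0.2074 162.4
0.1613 72.8
side proj [array([414., 306.]), array([391., 381.]), array([246., 340.]), array([289., 278.])]
(344, 795, 3) (256, 204, 3)
```

View pics/crop.png

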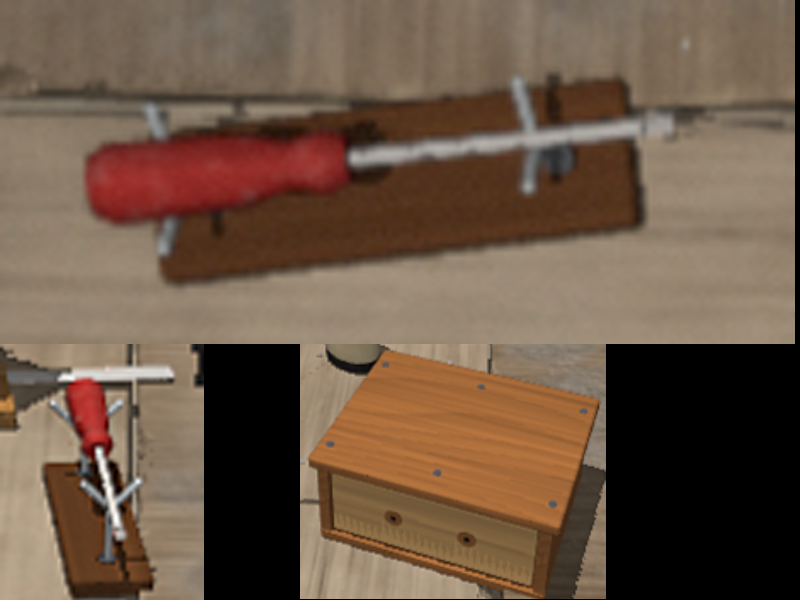

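```bash
python3 - <<'E'
from h import *
from scipy.optimize import least_squares
def tri(ut,us):
    f=lambda X:np.r_[proj("top",X)-ut,proj("side",X)-us]
    s=least_squares(f,[.5,.1,.08]); return s.x.round(4),s.fun.round(1)
for a,b in [((434,145),(415.3,309)),((522,173),(391.8,383)),((488,285),(245.9,344)),((399,256),(290,278.5))]: print("chest",*tri(a,b))
# side crop scale 3.4 offset (310,165), y0=344
g=lambda u,v:(310+u/3.4,165+(v-344)/3.4)
print("tip",*tri((252,203.6),g(122,540)))
print("front handle",*tri((190.5,209.6),g(98,450)))
t=bp("top",(252,203.6),.0575); e=bp("top",(141.4,214.5),.0757+.003); f=bp("top",(190.5,209.6),.0672)
print(t,f,e,np.linalg.norm(t-e),np.linalg.norm(t-f))
d=e-t; print("yaw of y axis",np.degrees(np.arctan2(d[1],d[0])))
# foot corners z=.014: crop px
for u in [(637,225),(167,282),(627,80)]: print("foot",bp("top",(125+u[0]/5.3,180+u[1]/5.3),.014))
for n in("side",):
  for X in (t,f): print(proj(n,X))
print("cup",bp("top",(334,277),.109),"glue",bp("top",(278,273),.118))
E
```

```text
chest [ 0.6054 -0.0877  0.0901] [ 0.  -0.3 -0.3  0.1]
chest [ 0.5562 -0.2431  0.0919] [-0. -0. -0.  0.]
chest [ 0.358  -0.1808  0.09  ] [-0.  -0.2 -0.2 -0. ]
chest [ 0.406  -0.0252  0.0939] [-0.  -0.3 -0.3  0. ]
tip [0.5006 0.2395 0.0563] [-0.  -0.8 -0.9  0.1]
front handle [0.4856 0.3491 0.065 ] [-0.  -0.3 -0.4  0.1]
[0.49902211 0.23915202 0.0575    ] [0.48473647 0.34843591 0.0672    ] [0.47289207 0.43205996 0.0787    ] 0.19582055444936866 0.11063967680319732
yaw of y axis 97.7139602851823
foot [0.46902572 0.25842901 0.014     ]
foot [0.44554805 0.42762598 0.014     ]
foot [0.52211699 0.26372971 0.014     ]
[344.25482322 222.33232634]
[338.07099085 195.49912064]
cup [0.36731333 0.08745934 0.109     ] glue [0.37252586 0.18180028 0.118     ]
```

```bash
cat >> h.py <<'E'
def pose(yaw,pitch=0):
    """tool pointing down, tool x at heading yaw (deg) = driver's y axis; pitch>0 lifts the blade"""
    x=np.array([np.cos(np.radians(yaw)),np.sin(np.radians(yaw)),0]); z=np.array([0,0,-1.])
    M=R.from_matrix(np.c_[x,np.cross(z,x),z])
    return M*R.from_rotvec([0,np.radians(pitch)*PS,0])
PS=1
def plan(p1,R1,n,p0=None,R0=None):
    s=get_state()
    if p0 is None: p0=np.array(s['eef_pos'])
    if R0 is None: R0=R.from_quat(s['tcp_rot'])
    dv=(R0.inv()*R1).as_rotvec()/n; d=(np.array(p1)-p0)/n; r=R0
    print("max",np.abs(d).max(),dv)
    for i in range(n): print((r.inv().apply(d)).round(4).tolist(),dv.round(4).tolist()); r=r*R.from_rotvec(dv)
E
python3 - <<'E'
from h import *
plan([.481,.376,.135],pose(97.7),10)
E
```

```text
max 0.022774545327062735 [-2.18404794e-04  7.97698108e-05  9.74599909e-02]
[-0.0263, -0.0123, 0.0065] [-0.0002, 0.0001, 0.0975]
[-0.0274, -0.0097, 0.0065] [-0.0002, 0.0001, 0.0975]
[-0.0282, -0.007, 0.0065] [-0.0002, 0.0001, 0.0975]
[-0.0288, -0.0042, 0.0065] [-0.0002, 0.0001, 0.0975]
[-0.029, -0.0014, 0.0065] [-0.0002, 0.0001, 0.0975]
[-0.029, 0.0014, 0.0065] [-0.0002, 0.0001, 0.0975]
[-0.0288, 0.0042, 0.0065] [-0.0002, 0.0001, 0.0975]
[-0.0282, 0.007, 0.0065] [-0.0002, 0.0001, 0.0975]
[-0.0274, 0.0097, 0.0065] [-0.0002, 0.0001, 0.0975]
[-0.0263, 0.0124, 0.0065] [-0.0002, 0.0001, 0.0975]
```

{"api": "move_arm", "payload": {"moves": [[1,[-0.0263,-0.0123,0.0065],[0,0,0.0975]],[1,[-0.0274,-0.0097,0.0065],[0,0,0.0975]],[1,[-0.0282,-0.007,0.0065],[0,0,0.0975]],[1,[-0.0288,-0.0042,0.0065],[0,0,0.0975]],[1,[-0.029,-0.0014,0.0065],[0,0,0.0975]],[1,[-0.029,0.0014,0.0065],[0,0,0.0975]],[1,[-0.0288,0.0042,0.0065],[0,0,0.0975]],[1,[-0.0282,0.007,0.0065],[0,0,0.0975]],[1,[-0.0274,0.0097,0.0065],[0,0,0.0975]],[1,[-0.0263,0.0124,0.0065],[0,0,0.0975]]], "grip_force": 60}}

```text
time: 0.93
eef_pos: [0.4816, 0.3752, 0.1349]
tcp_rot: [0.66, 0.751, -0.0, -0.0]
contact_force: [1.1, 0.6, 0.8]
opening: 1.004
finger_force: 0.0
```

```bash
cat >> h.py <<'E'
def wcam():
    s=get_state(); im=read_camera("wrist"); return s,im
def wproj(s,X):
    p=camera_params("wrist"); T=np.array(p['tool_from_camera']); q=R.from_quat(s['tcp_rot']).inv().apply(np.array(X)-s['eef_pos'])
    c=T[:3,:3].T@(q-T[:3,3]); return np.array([p['fx']*c[0]/c[2]+p['cx'],p['fy']*c[1]/c[2]+p['cy']])
def wbp(s,uv,z):
    p=camera_params("wrist"); T=np.array(p['tool_from_camera']); Rt=R.from_quat(s['tcp_rot'])
    d=Rt.apply(T[:3,:3]@[(uv[0]-p['cx'])/p['fx'],(uv[1]-p['cy'])/p['fy'],1]); o=Rt.apply(T[:3,3])+s['eef_pos']
    return o+d*(z-o[2])/d[2]
E
python3 - <<'E'
from h import *
s,im=wcam(); im=im[:,:,::-1].copy()
print(s['eef_pos'],s['time'],R.from_quat(s['tcp_rot']).as_matrix().round(3))
g=np.array([.481,.376,.07]);y=np.array([-.134,.991,0])
for X in (g,g-.138*y-[0,0,.0135],g-.029*y-[0,0,.0028],g+.058*y+[0,0,.0057]):
    u=wproj(s,X); print(u.round(1)); cv2.circle(im,tuple(int(v) for v in u),3,(0,255,0),1)
cv2.imwrite("pics/w1.png",im)
import pickle; pickle.dump(s,open("s1.pkl","wb"))
E
```

```text
[0.48158917 0.3751974  0.13494691] 0.9333 [[-0.129  0.992 -0.001]
 [ 0.992  0.129 -0.   ]
 [-0.    -0.001 -1.   ]]
[323.1 242.6]
[323.9 403.4]
[323.3 281.6]
[322.6 153.7]
```

View pics/w1.png

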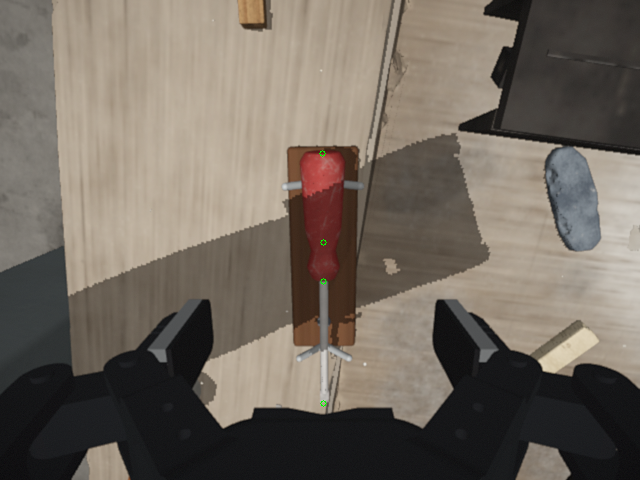

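{"api": "move_arm", "payload": {"moves": [[1,[0.0009,0,0.02],[0,0,0]],[1,[0,0,0.02],[0,0,0]],[1,[0,0,0.02],[0,0,0]],[1,[0,0,0.014],[0,0,0]],[1,[0,0,0.01],[0,0,0]],[1,[0,0,0],[0,0,0]],[0,[0,0,0],[0,0,0]],[0,[0,0,0],[0,0,0]],[0,[0,0,0],[0,0,0]],[0,[0,0,0],[0,0,0]]], "grip_force": 60}}

```text
time: 1.82
eef_pos: [0.4821, 0.378, 0.0533]
tcp_rot: [0.658, 0.753, 0.001, 0.0]
contact_force: [-0.3, -0.6, 1.1]
opening: 0.455
finger_force: 0.0
```

{"api": "move_arm", "payload": {"moves": [[0,[0,0,0],[0,0,0]],[0,[0,0,0],[0,0,0]],[0,[0,0,0],[0,0,0]],[0,[0,0,0],[0,0,0]],[0,[0,0,0],[0,0,0]],[0,[0,0,0],[0,0,0]],[0,[0,0,0],[0,0,0]],[0,[0,0,0],[0,0,0]],[0,[0,0,0],[0,0,0]],[0,[0,0,0],[0,0,0]]]}}

```text
time: 2.65
eef_pos: [0.4812, 0.3775, 0.0518]
tcp_rot: [0.658, 0.753, 0.0, 0.0]
contact_force: [-0.0, -0.1, 0.9]
opening: -0.001
finger_force: 0.0
```

```bash
python3 - <<'E'
from h import *
s,im=wcam(); a=im[:,:,::-1]
t=read_camera("side")[:,:,::-1]; t=cv2.resize(t[100:260,230:390],(480,480),interpolation=cv2.INTER_CUBIC)
cv2.imwrite("pics/w2.png",np.hstack([cv2.resize(a,(320,240)),t[:240]*0+cv2.resize(t,(480,240))])); 
o=np.hstack([a[:, 160:480],t]); cv2.imwrite("pics/w2.png",o); print(s['opening'])
E
```

```text
-0.0010215613904695792
```

View pics/w2.png

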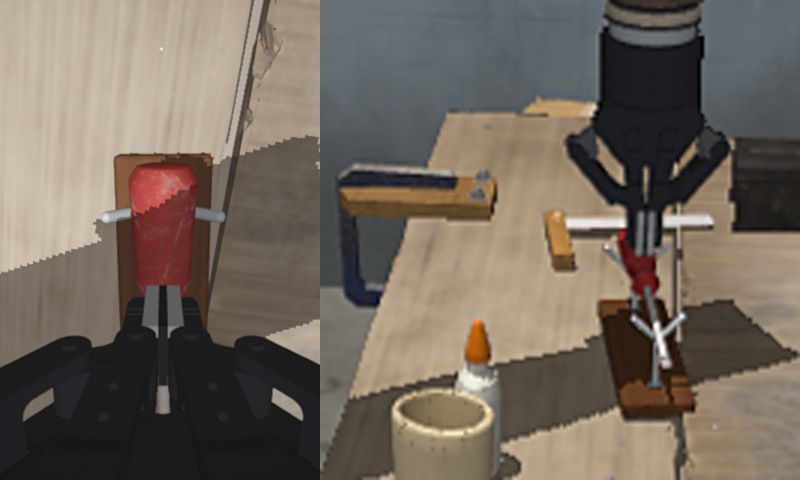

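```bash
python3 - <<'E'
from h import *
s=get_state(); Rt=R.from_quat(s['tcp_rot'])
for dz in (0,-.019,-.04): 
  X=s['eef_pos']+Rt.apply([0,0,dz]); print(X.round(4),"wrist",wproj(s,X).round(0),"side",proj("side",X).round(0),"top",proj("top",X).round(0))
t=read_camera("top")[:,:,::-1]; si=read_camera("side")[:,:,::-1]
a=cv2.resize(t[150:250,110:260],(600,400),interpolation=cv2.INTER_CUBIC)
b=cv2.resize(si[150:230,310:370],(450,600),interpolation=cv2.INTER_CUBIC)
w=read_camera("wrist")[:,:,::-1][200:440,240:400]
b=cv2.resize(b,(400,533),interpolation=cv2.INTER_AREA)
w=cv2.resize(w,(355,533),interpolation=cv2.INTER_CUBIC)
cv2.imwrite("pics/c3.png",np.hstack([w,b]))
E
```

```text
[0.4812 0.3775 0.0518] wrist [324. 280.] side [336. 196.] top [177. 212.]
[0.4812 0.3775 0.0708] wrist [324. 296.] side [337. 189.] top [174. 211.]
[0.4812 0.3775 0.0918] wrist [324. 318.] side [337. 180.] top [170. 209.]
```

View pics/c3.png

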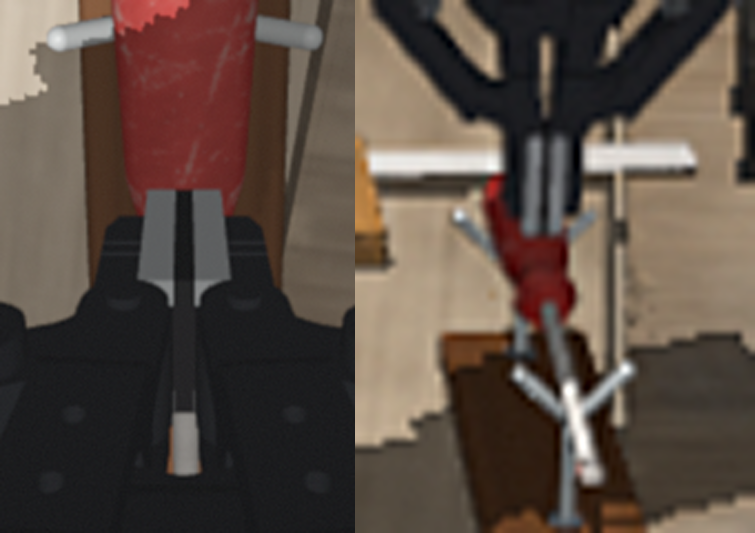

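```bash
cat >> h.py <<'E'
def red(n):
    im=read_camera(n)[:,:,::-1]; h=cv2.cvtColor(np.ascontiguousarray(im),cv2.COLOR_BGR2HSV)
    m=((h[...,0]<6)|(h[...,0]>172))&(h[...,1]>140)&(h[...,2]>50)
    if n=="side": m[:,:300]=0;m[:,370:]=0;m[:150]=0;m[260:]=0
    if n=="top": m[:180]=0;m[250:]=0;m[:,270:]=0
    v,u=np.nonzero(m); print(n,m.sum(),u.mean().round(1),v.mean().round(1),u.min(),u.max(),v.min(),v.max()); return im,m
E
python3 - <<'E'
from h import *
for n in("side","top","wrist"): red(n)
E
```

```text
side 131 335.8 188.6 329 342 176 198
top 143 183.4 210.5 171 190 204 218
wrist 6478 322.1 225.2 289 357 162 296
```

{"api": "move_arm", "payload": {"moves": [[0.8,[0,0,0],[0,0,0]],[0.8,[0,0,0],[0,0,0]],[0.8,[0,0,0],[0,0,0]],[0.8,[0,0,0],[0,0,0]],[0.8,[0,0,0],[0,0,0]],[0.8,[0,0,0],[0,0,0]],[0.8,[0,0,0],[0,0,0]],[0.8,[0,0,0],[0,0,0]],[0.8,[0,0,0],[0,0,0]],[0.8,[0,0,0],[0,0,0]]]}}

```text
time: 3.88
eef_pos: [0.4812, 0.3775, 0.0518]
tcp_rot: [0.658, 0.753, -0.0, -0.0]
contact_force: [-1.0, -1.1, -0.0]
opening: 0.803
finger_force: 0.0
```

```bash
python3 - <<'E'
from h import *
for n in("side","top"): red(n)
s=get_state(); print(s['eef_pos'],s['opening'],s['time'])
im,m=red("wrist")
si=read_camera("side")[:,:,::-1]
b=cv2.resize(si[150:240,300:390],(480,480),interpolation=cv2.INTER_CUBIC)
cv2.imwrite("pics/c4.png",np.hstack([im[:,160:480],b]))
E
```

```text
side 207 335.9 185.4 329 342 175 198
top 242 179.0 210.5 168 190 204 218
[0.48120091 0.37747767 0.05182628] 0.7990872783981585 3.9833
wrist 8885 322.4 249.4 289 357 162 351
```

View pics/c4.png

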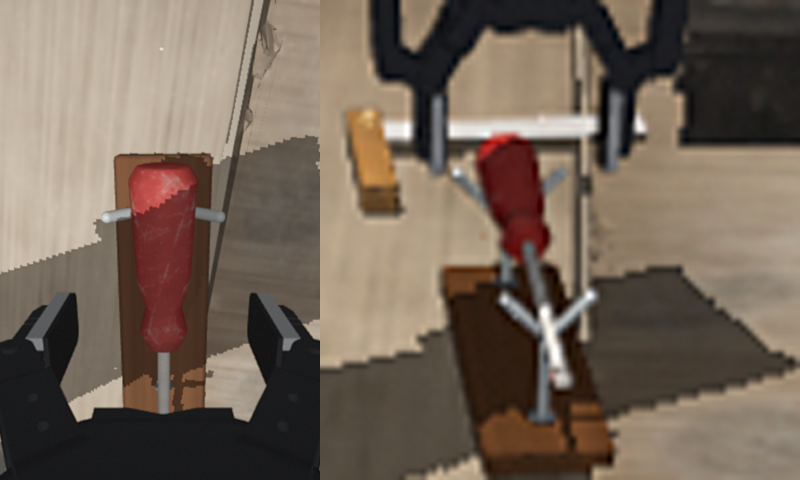

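{"api": "move_arm", "payload": {"moves": [[0.8,[0,0,0.008],[0,0,0]],[0.8,[0,0,0.008],[0,0,0]],[0.8,[0,0,0.008],[0,0,0]],[0.8,[0,0,0.007],[0,0,0]],[0.8,[0,0,0],[0,0,0]],[0,[0,0,0],[0,0,0]],[0,[0,0,0],[0,0,0]],[0,[0,0,0],[0,0,0]],[0,[0,0,0],[0,0,0]],[0,[0,0,0],[0,0,0]]]}}

```text
time: 4.92
eef_pos: [0.4815, 0.3778, 0.0216]
tcp_rot: [0.658, 0.753, 0.0, 0.0]
contact_force: [-1.5, 0.3, 1.2]
opening: 0.263
finger_force: 58.6
```

{"api": "move_arm", "payload": {"moves": [[0,[0,0,0],[0,0,0]],[0,[0,0,0],[0,0,0]],[0,[0,0,0],[0,0,0]],[0,[0,0,0],[0,0,0]],[0,[0,0,0],[0,0,0]],[0,[0,0,0],[0,0,0]],[0,[0,0,0],[0,0,0]],[0,[0,0,0],[0,0,0]],[0,[0,0,0],[0,0,0]],[0,[0,0,0],[0,0,0]]]}}

```text
time: 5.75
eef_pos: [0.4816, 0.3777, 0.0213]
tcp_rot: [0.658, 0.753, 0.0, 0.0]
contact_force: [-1.5, 0.0, 6.3]
opening: 0.271
finger_force: 58.9
```

```bash
sed -i 's/^PS=1/PS=-1/' h.py; cat >> h.py <<'E'
TIP=np.array([-.1396,-.0008,-.0352])
W=np.array([.4997,-.0734,.048]); YW=72.6
U=np.array([np.cos(np.radians(YW)),np.sin(np.radians(YW)),0]); V=np.array([-U[1],U[0],0])
def tcp(out,lat,dz=0,pitch=5.6,tip=TIP):
    r=pose(YW,pitch); return W+out*U+lat*V+[0,0,dz]-r.apply(tip), r
E
python3 - <<'E'
from h import *
p0=np.array([.4816,.3777,.1213]); r0=pose(97.7)
p,r=tcp(.06,.0,.08); print(p); plan(p,r,10,p0,r0)
p2,r=tcp(.035,0,0); print(p2); plan(p2,r,5,p,r)
E
```

```text
[0.55892552 0.11291363 0.07934542]
max 0.026478636776527797 [ 0.00214084 -0.00961698  0.04377266]
[-0.0273, 0.0041, 0.0042] [0.0021, -0.0096, 0.0438]
[-0.027, 0.0053, 0.0044] [0.0021, -0.0096, 0.0438]
[-0.0267, 0.0065, 0.0047] [0.0021, -0.0096, 0.0438]
[-0.0264, 0.0077, 0.0049] [0.0021, -0.0096, 0.0438]
[-0.026, 0.0088, 0.0052] [0.0021, -0.0096, 0.0438]
[-0.0255, 0.01, 0.0054] [0.0021, -0.0096, 0.0438]
[-0.025, 0.0111, 0.0056] [0.0021, -0.0096, 0.0438]
[-0.0244, 0.0122, 0.0058] [0.0021, -0.0096, 0.0438]
[-0.0238, 0.0132, 0.006] [0.0021, -0.0096, 0.0438]
[-0.0231, 0.0143, 0.0062] [0.0021, -0.0096, 0.0438]
[ 0.5514495   0.08905762 -0.00065458]
max 0.016 [0. 0. 0.]
[-0.0034, 0.0, 0.0164] [0.0, 0.0, 0.0]
[-0.0034, 0.0, 0.0164] [0.0, 0.0, 0.0]
[-0.0034, 0.0, 0.0164] [0.0, 0.0, 0.0]
[-0.0034, 0.0, 0.0164] [0.0, 0.0, 0.0]
[-0.0034, 0.0, 0.0164] [0.0, 0.0, 0.0]
```

{"api": "move_arm", "payload": {"moves": [[0,[0,0,-0.005],[0,0,0]],[0,[0,0,-0.01],[0,0,0]],[0,[0,0,-0.01],[0,0,0]],[0,[0,0,-0.015],[0,0,0]],[0,[0,0,-0.015],[0,0,0]],[0,[0,0,-0.015],[0,0,0]],[0,[0,0,-0.015],[0,0,0]],[0,[0,0,-0.01],[0,0,0]],[0,[0,0,-0.005],[0,0,0]],[0,[0,0,0],[0,0,0]]]}}

```text
time: 6.58
eef_pos: [0.482, 0.3779, 0.1226]
tcp_rot: [0.658, 0.753, 0.001, 0.001]
contact_force: [-0.3, -0.7, -1.4]
opening: 0.263
finger_force: 58.8
```

{"api": "move_arm", "payload": {"moves": [[0,[-0.0273,0.0041,0.0042],[0.0021,-0.0096,0.0438]],[0,[-0.027,0.0053,0.0044],[0.0021,-0.0096,0.0438]],[0,[-0.0267,0.0065,0.0047],[0.0021,-0.0096,0.0438]],[0,[-0.0264,0.0077,0.0049],[0.0021,-0.0096,0.0438]],[0,[-0.026,0.0088,0.0052],[0.0021,-0.0096,0.0438]],[0,[-0.0255,0.01,0.0054],[0.0021,-0.0096,0.0438]],[0,[-0.025,0.0111,0.0056],[0.0021,-0.0096,0.0438]],[0,[-0.0244,0.0122,0.0058],[0.0021,-0.0096,0.0438]],[0,[-0.0238,0.0132,0.006],[0.0021,-0.0096,0.0438]],[0,[-0.0231,0.0143,0.0062],[0.0021,-0.0096,0.0438]]]}}

```text
time: 7.42
eef_pos: [0.5577, 0.1113, 0.0776]
tcp_rot: [0.806, 0.59, -0.04, 0.029]
contact_force: [0.4, -0.3, -1.2]
opening: 0.265
finger_force: 58.8
```

```bash
python3 - <<'E'
from h import *
s=get_state(); r=R.from_quat(s['tcp_rot']); print(s['eef_pos'],s['time'],r.as_matrix().round(3))
X=s['eef_pos']+r.apply(TIP); print("tip pred",X.round(4)); G=X+r.apply(R.from_rotvec([0,-np.radians(5.6)*-1,0]).apply([.109,0,0]))
t=read_camera("top")[:,:,::-1].copy(); si=read_camera("side")[:,:,::-1].copy()
o=[]
for n,im in(("top",t),("side",si)):
    u=proj(n,X); c=u.round().astype(int); print(n,u,proj(n,G),c)
    w=im[c[1]-50:c[1]+50,c[0]-50:c[0]+30]; w=cv2.resize(w,(400,500),interpolation=cv2.INTER_CUBIC)
    cv2.circle(w,(int((u[0]-c[0]+50+.5)*5),int((u[1]-c[1]+50+.5)*5)),4,(0,255,0),1); o.append(w)
cv2.imwrite("pics/c5.png",np.hstack(o))
E
```

```text
[0.5577266  0.11129196 0.07755678] 7.4167 [[ 0.3    0.953 -0.031]
 [ 0.949 -0.302 -0.093]
 [-0.099 -0.002 -0.995]]
tip pred [ 0.5162 -0.0176  0.1263]
top [397.61907503 189.60372955] [336.42220034 169.4748971 ] [398 190]
side [357.43651932 262.22082248] [374.13454382 231.1556255 ] [357 262]
```

View pics/c5.png

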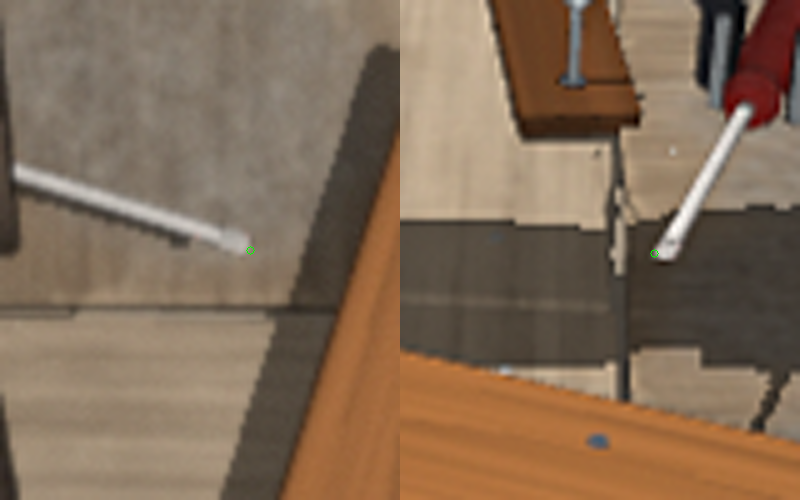

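```bash
sed -i 's/^TIP=.*/TIP=np.array([-.1396,.0022,-.0352])/' h.py; cat >> h.py <<'E'
def where():
    s=get_state(); r=R.from_quat(s['tcp_rot']); X=s['eef_pos']+r.apply(TIP)-W
    f=np.array(s['contact_force']); print("t",round(s['time'],2),"out,lat,dz mm",(np.array([X@U,X@V,X[2]])*1e3).round(1),"F",[round(float(v),1) for v in (f@U,f@V,f[2])],"open",round(s['opening'],3))
E
python3 - <<'E'
from h import *
where(); p,r=tcp(.035,-.025); plan(p,r,8)
E
```

```text
t 7.52 out,lat,dz mm [56.6 -2.7 78. ] F [0.7, -0.4, -0.0] open 0.267
max 0.009715911528125086 [-0.00032228  0.00022777 -0.00060968]
[-0.0017, 0.0028, 0.0099] [-0.0003, 0.0002, -0.0006]
[-0.0017, 0.0027, 0.0099] [-0.0003, 0.0002, -0.0006]
[-0.0017, 0.0027, 0.0099] [-0.0003, 0.0002, -0.0006]
[-0.0017, 0.0027, 0.0099] [-0.0003, 0.0002, -0.0006]
[-0.0017, 0.0027, 0.0099] [-0.0003, 0.0002, -0.0006]
[-0.0017, 0.0027, 0.0099] [-0.0003, 0.0002, -0.0006]
[-0.0017, 0.0027, 0.0099] [-0.0003, 0.0002, -0.0006]
[-0.0017, 0.0027, 0.0099] [-0.0003, 0.0002, -0.0006]
```

{"api": "move_arm", "payload": {"moves": [[0,[-0.0017,0.0027,0.0099],[0,0,0]],[0,[-0.0017,0.0027,0.0099],[0,0,0]],[0,[-0.0017,0.0027,0.0099],[0,0,0]],[0,[-0.0017,0.0027,0.0099],[0,0,0]],[0,[-0.0017,0.0027,0.0099],[0,0,0]],[0,[-0.0017,0.0027,0.0099],[0,0,0]],[0,[-0.0017,0.0027,0.0099],[0,0,0]],[0,[-0.0017,0.0027,0.0099],[0,0,0]],[0,[0,0,0],[0,0,0]],[0,[0,0,0],[0,0,0]]]}}

```text
time: 8.35
eef_pos: [0.5722, 0.0857, 0.0005]
tcp_rot: [0.805, 0.591, -0.04, 0.028]
contact_force: [0.0, -0.3, -0.7]
opening: 0.267
finger_force: 58.8
```

```bash
python3 -c "
from h import *
where()"
```

```text
t 8.35 out,lat,dz mm [ 38.  -23.7   1.2] F [-0.3, -0.1, -0.7] open 0.267
```

{"api": "move_arm", "payload": {"moves": [[0,[-0.005,0,0.0005],[0,0,0]],[0,[-0.005,0,0.0005],[0,0,0]],[0,[-0.005,0,0.0005],[0,0,0]],[0,[-0.005,0,0.0005],[0,0,0]],[0,[-0.004,0,0.0004],[0,0,0]],[0,[-0.003,0,0.0003],[0,0,0]],[0,[-0.002,0,0.0002],[0,0,0]],[0,[0,0,0],[0,0,0]],[0,[0,0,0],[0,0,0]],[0,[0,0,0],[0,0,0]]]}}

```text
time: 9.18
eef_pos: [0.564, 0.0582, 0.0014]
tcp_rot: [0.805, 0.591, -0.039, 0.029]
contact_force: [-0.4, 0.6, -0.5]
opening: 0.265
finger_force: 58.8
```

```bash
python3 -c "
from h import *
where()"
```

```text
t 9.18 out,lat,dz mm [  9.3 -24.1   2.1] F [0.5, 0.6, -0.5] open 0.265
```

{"api": "move_arm", "payload": {"moves": [[0,[-0.002,0,0.0012],[0,0,0]],[0,[-0.002,0,0.0002],[0,0,0]],[0,[-0.002,0,0.0002],[0,0,0]],[0,[-0.002,0,0.0002],[0,0,0]],[0,[-0.002,0,0.0002],[0,0,0]],[0,[-0.001,0,0.0001],[0,0,0]],[0,[-0.001,0,0.0001],[0,0,0]],[0,[0,0,0],[0,0,0]],[0,[0,0,0],[0,0,0]],[0,[0,0,0],[0,0,0]]]}}

```text
time: 10.02
eef_pos: [0.5616, 0.049, 0.0009]
tcp_rot: [0.806, 0.59, -0.036, 0.028]
contact_force: [2.0, 7.5, -1.2]
opening: 0.265
finger_force: 58.7
```

```bash
python3 -c "
from h import *
where()"
```

```text
t 10.02 out,lat,dz mm [ -0.5 -24.2   0.7] F [7.7, 0.4, -1.2] open 0.265
```

{"api": "move_arm", "payload": {"moves": [[0,[0.004,0,-0.0004],[0,0,0]],[0,[0.002,0,-0.0002],[0,0,0]],[0,[0,-0.005,0],[0,0,0]],[0,[0,-0.005,0],[0,0,0]],[0,[-0.002,0,0.0002],[0,0,0]],[0,[-0.002,0,0.0002],[0,0,0]],[0,[-0.002,0,0.0002],[0,0,0]],[0,[-0.001,0,0.0001],[0,0,0]],[0,[0,0,0],[0,0,0]],[0,[0,0,0],[0,0,0]]]}}

```text
time: 10.85
eef_pos: [0.5519, 0.052, 0.0009]
tcp_rot: [0.806, 0.59, -0.035, 0.027]
contact_force: [2.5, 12.6, -0.8]
opening: 0.269
finger_force: 58.7
```

```bash
python3 -c "
from h import *
where()"
```

```text
t 10.85 out,lat,dz mm [ -0.7 -13.7   0.4] F [12.8, 1.4, -0.8] open 0.269
```

{"api": "move_arm", "payload": {"moves": [[0,[0.004,0,-0.0004],[0,0,0]],[0,[0.003,0,-0.0003],[0,0,0]],[0,[0,-0.005,0],[0,0,0]],[0,[0,-0.005,0],[0,0,0]],[0,[-0.002,0,0.0002],[0,0,0]],[0,[-0.002,0,0.0002],[0,0,0]],[0,[-0.002,0,0.0002],[0,0,0]],[0,[0,0,0],[0,0,0]],[0,[0,0,0],[0,0,0]],[0,[0,0,0],[0,0,0]]]}}

```text
time: 11.68
eef_pos: [0.5422, 0.0551, 0.0007]
tcp_rot: [0.806, 0.59, -0.036, 0.028]
contact_force: [1.5, 9.9, -1.4]
opening: 0.263
finger_force: 58.7
```

```bash
python3 -c "
from h import *
where()"
```

```text
t 11.68 out,lat,dz mm [-0.5 -3.7  0.4] F [9.9, 1.5, -1.4] open 0.263
```

{"api": "move_arm", "payload": {"moves": [[0,[0.004,0,-0.0004],[0,0,0]],[0,[0.002,0,-0.0002],[0,0,0]],[0,[0,-0.005,0],[0,0,0]],[0,[0,-0.005,0],[0,0,0]],[0,[-0.002,0,0.0002],[0,0,0]],[0,[-0.002,0,0.0002],[0,0,0]],[0,[-0.002,0,0.0002],[0,0,0]],[0,[0,0,0],[0,0,0]],[0,[0,0,0],[0,0,0]],[0,[0,0,0],[0,0,0]]]}}

```text
time: 12.52
eef_pos: [0.5327, 0.0581, 0.0007]
tcp_rot: [0.806, 0.59, -0.036, 0.028]
contact_force: [2.3, 10.2, -0.6]
opening: 0.266
finger_force: 58.7
```

```bash
python3 -c "
from h import *
where()"
```

```text
t 12.52 out,lat,dz mm [-0.5  6.3  0.5] F [10.5, 0.9, -0.6] open 0.266
```

{"api": "move_arm", "payload": {"moves": [[0,[0.004,0,-0.0004],[0,0,0]],[0,[0.002,0,-0.0002],[0,0,0]],[0,[0,-0.005,0],[0,0,0]],[0,[0,-0.005,0],[0,0,0]],[0,[-0.002,0,0.0002],[0,0,0]],[0,[-0.002,0,0.0002],[0,0,0]],[0,[-0.002,0,0.0002],[0,0,0]],[0,[0,0,0],[0,0,0]],[0,[0,0,0],[0,0,0]],[0,[0,0,0],[0,0,0]]]}}

```text
time: 13.35
eef_pos: [0.5213, 0.0581, 0.0]
tcp_rot: [0.805, 0.591, -0.04, 0.028]
contact_force: [-2.7, -0.3, -0.0]
opening: 0.267
finger_force: 59.2
```

```bash
python3 -c "
from h import *
where()"
```

```text
t 13.35 out,lat,dz mm [-3.5 16.7  0.8] F [-1.1, 2.5, -0.0] open 0.267
```

{"api": "move_arm", "payload": {"moves": [[0,[0,-0.002,0],[0,0,0]],[0,[-0.002,0,0.0002],[0,0,0]],[0,[-0.002,0,0.0002],[0,0,0]],[0,[-0.002,0,0.0002],[0,0,0]],[0,[-0.002,0,0.0002],[0,0,0]],[0,[0,0,0],[0,0,0]],[0,[0,0,0],[0,0,0]],[0,[0,0,0],[0,0,0]],[0,[0,0,0],[0,0,0]],[0,[0,0,0],[0,0,0]]]}}

```text
time: 14.18
eef_pos: [0.518, 0.0514, 0.0004]
tcp_rot: [0.805, 0.591, -0.039, 0.029]
contact_force: [-1.9, -0.9, -0.2]
opening: 0.264
finger_force: 58.9
```

```bash
python3 -c "
from h import *
where()"
```

```text
t 14.18 out,lat,dz mm [-10.9  17.8   1. ] F [-1.4, 1.5, -0.2] open 0.264
```

{"api": "move_arm", "payload": {"moves": [[0,[0,-0.002,0],[0,0,0]],[0,[-0.002,0,0.0002],[0,0,0]],[0,[-0.002,0,0.0002],[0,0,0]],[0,[-0.002,0,0.0002],[0,0,0]],[0,[0,0,0],[0,0,0]],[0,[0,0,0],[0,0,0]],[0,[0,0,0],[0,0,0]],[0,[0,0,0],[0,0,0]],[0,[0,0,0],[0,0,0]],[0,[0,0,0],[0,0,0]]]}}

```text
time: 15.02
eef_pos: [0.5142, 0.0463, 0.0004]
tcp_rot: [0.805, 0.591, -0.039, 0.029]
contact_force: [-0.3, 1.0, -0.1]
opening: 0.263
finger_force: 58.8
```

```bash
python3 -c "
from h import *
where()"
```

```text
t 15.02 out,lat,dz mm [-16.9  19.9   1. ] F [0.9, 0.6, -0.1] open 0.263
```

{"api": "move_arm", "payload": {"moves": [[0,[-0.003,0,0.0003],[0,0,0]],[0,[-0.003,0,0.0003],[0,0,0]],[0,[-0.003,0,0.0003],[0,0,0]],[0,[-0.003,0,0.0003],[0,0,0]],[0,[-0.003,0,0.0003],[0,0,0]],[0,[-0.003,0,0.0003],[0,0,0]],[0,[-0.003,0,0.0003],[0,0,0]],[0,[-0.003,0,0.0003],[0,0,0]],[0,[-0.003,0,0.0003],[0,0,0]],[0,[-0.003,0,0.0003],[0,0,0]]]}}

```text
time: 15.85
eef_pos: [0.505, 0.0172, 0.0003]
tcp_rot: [0.805, 0.591, -0.039, 0.029]
contact_force: [1.1, 1.7, -0.6]
opening: 0.271
finger_force: 58.8
```

```bash
python3 -c "
from h import *
where()"
```

```text
t 15.85 out,lat,dz mm [-47.5  20.    0.9] F [2.0, -0.5, -0.6] open 0.271
```

{"api": "move_arm", "payload": {"moves": [[0,[-0.003,0,0.0003],[0,0,0]],[0,[-0.003,0,0.0003],[0,0,0]],[0,[-0.003,0,0.0003],[0,0,0]],[0,[-0.003,0,0.0003],[0,0,0]],[0,[-0.003,0,0.0003],[0,0,0]],[0,[-0.003,0,0.0003],[0,0,0]],[0,[-0.002,0,0.0002],[0,0,0]],[0,[-0.001,0,0.0001],[0,0,0]],[0,[0,0,0],[0,0,0]],[0,[0,0,0],[0,0,0]]]}}

```text
time: 16.68
eef_pos: [0.4986, -0.003, 0.0002]
tcp_rot: [0.805, 0.591, -0.04, 0.029]
contact_force: [0.4, 0.2, -0.5]
opening: 0.266
finger_force: 58.8
```

```bash
python3 - <<'E'
from h import *
where(); si=read_camera("side")[:,:,::-1]
cv2.imwrite("pics/c6.png",np.hstack([cv2.resize(si[240:440,220:420],(500,500),interpolation=cv2.INTER_CUBIC)]))
E
```

```text
t 16.68 out,lat,dz mm [-68.6  20.    1. ] F [0.3, -0.3, -0.5] open 0.266
```

View pics/c6.png

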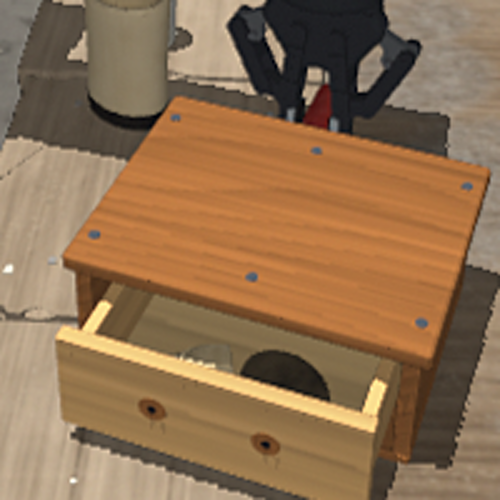

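```bash
python3 - <<'E'
from h import *
for a,b in (((294.7,377.4),(280.4,403.6)),((337.6,389.7),(326.4,417.6))): print((bp("side",b,.048)-bp("side",a,.048))@U)
E
```

```text
-0.0497938224336608
-0.049769405282389496
```

{"api": "move_arm", "payload": {"moves": [[0,[0.006,0,-0.0006],[0,0,0]],[0,[0.01,0,-0.001],[0,0,0]],[0,[0.011,0,-0.0011],[0,0,0]],[0,[0.011,0,-0.0011],[0,0,0]],[0,[0.011,0,-0.0011],[0,0,0]],[0,[0.011,0,-0.0011],[0,0,0]],[0,[0.011,0,-0.0011],[0,0,0]],[0,[0.011,0,-0.0011],[0,0,0]],[0,[0.011,0,-0.0011],[0,0,0]],[0,[0.011,0,-0.0011],[0,0,0]]]}}

```text
time: 17.57
eef_pos: [0.5304, 0.0983, 0.0004]
tcp_rot: [0.805, 0.591, -0.039, 0.029]
contact_force: [-0.4, 0.5, -0.9]
opening: 0.264
finger_force: 58.8
```

```bash
python3 - <<'E'
from h import *
where(); r=pose(97.7)
tgt=np.array([.4816,.3777,.1213])
s=get_state(); p0=np.array(s['eef_pos']); R0=R.from_quat(s['tcp_rot'])
d=np.array([0,0,.12]); print("up per row(8)",R0.inv().apply(d/8).round(4)); p1=p0+d; print(p1)
plan(tgt,r,10,p1,R0)
E
```

```text
t 17.57 out,lat,dz mm [37.5 19.9  1.1] F [0.4, 0.5, -0.9] open 0.264
up per row(8) [-0.0015  0.     -0.0149]
[0.53036606 0.098292   0.12044871]
max 0.027940799794783887 [-0.00210704  0.00960503 -0.04381147]
[0.0251, -0.013, -0.0025] [-0.0021, 0.0096, -0.0438]
[0.0256, -0.0119, -0.0023] [-0.0021, 0.0096, -0.0438]
[0.0262, -0.0108, -0.0021] [-0.0021, 0.0096, -0.0438]
[0.0266, -0.0096, -0.0019] [-0.0021, 0.0096, -0.0438]
[0.027, -0.0084, -0.0016] [-0.0021, 0.0096, -0.0438]
[0.0274, -0.0072, -0.0014] [-0.0021, 0.0096, -0.0438]
[0.0277, -0.006, -0.0011] [-0.0021, 0.0096, -0.0438]
[0.0279, -0.0048, -0.0009] [-0.0021, 0.0096, -0.0438]
[0.0281, -0.0036, -0.0006] [-0.0021, 0.0096, -0.0438]
[0.0283, -0.0023, -0.0004] [-0.0021, 0.0096, -0.0438]
```

{"api": "move_arm", "payload": {"moves": [[0,[-0.0015,0,-0.0149],[0,0,0]],[0,[-0.0015,0,-0.0149],[0,0,0]],[0,[-0.0015,0,-0.0149],[0,0,0]],[0,[-0.0015,0,-0.0149],[0,0,0]],[0,[-0.0015,0,-0.0149],[0,0,0]],[0,[-0.0015,0,-0.0149],[0,0,0]],[0,[-0.0015,0,-0.0149],[0,0,0]],[0,[-0.0015,0,-0.0149],[0,0,0]],[0,[0,0,0],[0,0,0]],[0,[0,0,0],[0,0,0]]]}}

```text
time: 18.4
eef_pos: [0.5307, 0.0972, 0.121]
tcp_rot: [0.805, 0.591, -0.038, 0.03]
contact_force: [-0.4, -1.2, -1.5]
opening: 0.266
finger_force: 58.9
```

{"api": "move_arm", "payload": {"moves": [[0,[0.0251,-0.013,-0.0025],[-0.0021,0.0096,-0.0438]],[0,[0.0256,-0.0119,-0.0023],[-0.0021,0.0096,-0.0438]],[0,[0.0262,-0.0108,-0.0021],[-0.0021,0.0096,-0.0438]],[0,[0.0266,-0.0096,-0.0019],[-0.0021,0.0096,-0.0438]],[0,[0.027,-0.0084,-0.0016],[-0.0021,0.0096,-0.0438]],[0,[0.0274,-0.0072,-0.0014],[-0.0021,0.0096,-0.0438]],[0,[0.0277,-0.006,-0.0011],[-0.0021,0.0096,-0.0438]],[0,[0.0279,-0.0048,-0.0009],[-0.0021,0.0096,-0.0438]],[0,[0.0281,-0.0036,-0.0006],[-0.0021,0.0096,-0.0438]],[0,[0.0283,-0.0023,-0.0004],[-0.0021,0.0096,-0.0438]]]}}

```text
time: 19.23
eef_pos: [0.4798, 0.3772, 0.1189]
tcp_rot: [0.657, 0.754, -0.001, -0.001]
contact_force: [-0.2, 0.4, 0.1]
opening: 0.263
finger_force: 58.9
```

{"api": "move_arm", "payload": {"moves": [[0,[0,0,0],[0,0,0]],[0,[0,0,0],[0,0,0]],[0,[0,0,0],[0,0,0]],[0,[0,0,0],[0,0,0]],[0,[0,0,0],[0,0,0]],[0,[0,0,0],[0,0,0]],[0,[0,0,0],[0,0,0]],[0,[0,0,0],[0,0,0]],[0,[0,0,0],[0,0,0]],[0,[0,0,0],[0,0,0]]]}}

```text
time: 20.07
eef_pos: [0.4814, 0.376, 0.1212]
tcp_rot: [0.658, 0.753, 0.0, 0.0]
contact_force: [0.5, 0.6, -1.0]
opening: 0.265
finger_force: 58.9
```

```bash
python3 - <<'E'
from h import *
plan([.4816,.3777,.0213],pose(97.7),8)
s=get_state(); print(s['eef_pos'],s['time'])
# slip check: tip in top/side
r=R.from_quat(s['tcp_rot']); X=s['eef_pos']+r.apply([-.1396,.0005,-.0352]); print(X)
o=[]
for n in("top","side"):
    im=read_camera(n)[:,:,::-1].copy(); u=proj(n,X); c=u.round().astype(int)
    w=cv2.resize(im[c[1]-50:c[1]+50,c[0]-60:c[0]+20],(400,500),interpolation=cv2.INTER_CUBIC)
    cv2.circle(w,(int((u[0]-c[0]+60.5)*5),int((u[1]-c[1]+50.5)*5)),4,(0,255,0),1); o.append(w)
cv2.imwrite("pics/c7.png",np.hstack(o))
E
```

```text
max 0.012490805708342568 [ 2.45203056e-05 -1.08034095e-05 -8.64579237e-05]
[0.0002, 0.0, 0.0125] [0.0, -0.0, -0.0001]
[0.0002, 0.0, 0.0125] [0.0, -0.0, -0.0001]
[0.0002, 0.0, 0.0125] [0.0, -0.0, -0.0001]
[0.0002, 0.0, 0.0125] [0.0, -0.0, -0.0001]
[0.0002, 0.0, 0.0125] [0.0, -0.0, -0.0001]
[0.0002, 0.0, 0.0125] [0.0, -0.0, -0.0001]
[0.0002, 0.0, 0.0125] [0.0, -0.0, -0.0001]
[0.0002, 0.0, 0.0125] [0.0, -0.0, -0.0001]
[0.48142295 0.37602345 0.12122645] 20.0667
[0.50052083 0.237732   0.15641447]
```

View pics/c7.png

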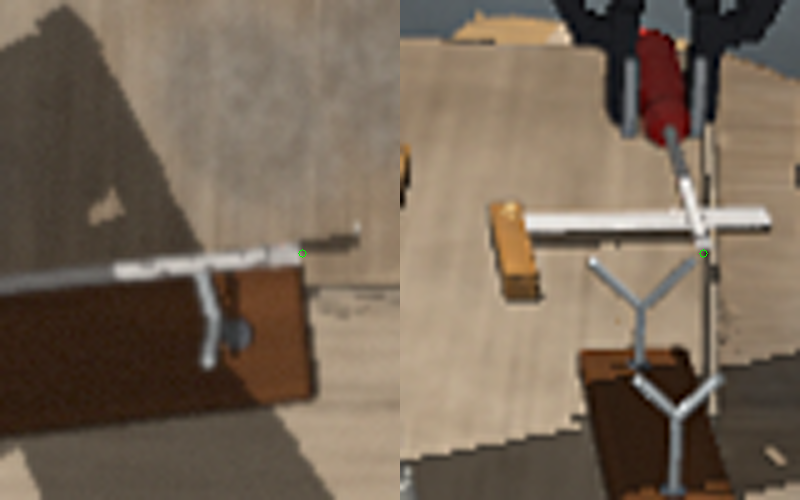

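{"api": "move_arm", "payload": {"moves": [[0,[0.0016,0,0.012],[0,0,0]],[0,[0,0,0.015],[0,0,0]],[0,[0,0,0.015],[0,0,0]],[0,[0,0,0.015],[0,0,0]],[0,[0,0,0.012],[0,0,0]],[0,[0,0,0.01],[0,0,0]],[0,[0,0,0.008],[0,0,0]],[0,[0,0,0.006],[0,0,0]],[0,[0,0,0.003],[0,0,0]],[0,[0,0,0],[0,0,0]]]}}

```text
time: 21.0
eef_pos: [0.4809, 0.3776, 0.0245]
tcp_rot: [0.658, 0.753, -0.0, -0.0]
contact_force: [0.3, 0.1, -1.2]
opening: 0.263
finger_force: 58.9
```

```bash
python3 - <<'E'
from h import *
s=get_state(); print(s['eef_pos'],s['contact_force'],s['wrist_torque'])
plan([.4816,.3777,.0213],pose(97.7),1)
E
```

```text
[0.48087069 0.37762622 0.02450667] [ 0.30289851  0.06414522 -1.17719095] [-0.02192828  0.04487594  0.04330271]
max 0.003206671583858546 [-0.00078764  0.00028427 -0.00041129]
[-0.0, 0.0007, 0.0032] [-0.0008, 0.0003, -0.0004]
```

Lower the last 3 mm, then read the force before releasing.

{"api": "move_arm", "payload": {"moves": [[0,[0,0.0005,0.001],[0,0,0]],[0,[0,0,0.001],[0,0,0]],[0,[0,0,0.001],[0,0,0]],[0,[0,0,0],[0,0,0]],[0,[0,0,0],[0,0,0]],[0,[0,0,0],[0,0,0]],[0,[0,0,0],[0,0,0]],[0,[0,0,0],[0,0,0]],[0,[0,0,0],[0,0,0]],[0,[0,0,0],[0,0,0]]]}}

```text
time: 21.83
eef_pos: [0.4816, 0.3778, 0.0222]
tcp_rot: [0.658, 0.753, 0.0, 0.0]
contact_force: [-0.8, -0.4, -0.4]
opening: 0.265
finger_force: 58.9
```

{"api": "move_arm", "payload": {"moves": [[0,[0,0,0.0008],[0,0,0]],[0,[0,0,0],[0,0,0]],[0,[0,0,0],[0,0,0]],[0.3,[0,0,0],[0,0,0]],[0.35,[0,0,0],[0,0,0]],[0.4,[0,0,0],[0,0,0]],[0.5,[0,0,0],[0,0,0]],[0.65,[0,0,0],[0,0,0]],[0.8,[0,0,0],[0,0,0]],[0.8,[0,0,0],[0,0,0]]]}}

```text
time: 22.67
eef_pos: [0.4816, 0.3778, 0.0213]
tcp_rot: [0.658, 0.753, 0.0, 0.0]
contact_force: [-0.3, 0.3, 0.1]
opening: 0.802
finger_force: 0.0
```

```bash
python3 - <<'E'
from h import *
for n in("side","top"): red(n)
E
```

```text
side 205 336.0 185.4 329 342 175 198
top 164 182.5 210.3 174 190 204 216
```

{"api": "move_arm", "payload": {"moves": [[0.8,[0,0,0],[0,0,0]],[0.8,[0,0,-0.005],[0,0,0]],[0.8,[0,0,-0.01],[0,0,0]],[0.8,[0,0,-0.015],[0,0,0]],[0.8,[0,0,-0.02],[0,0,0]],[0.8,[0,0,-0.02],[0,0,0]],[0.8,[0,0,-0.02],[0,0,0]],[0.8,[0,0,-0.02],[0,0,0]],[0.8,[0,0,-0.01],[0,0,0]],[0.8,[0,0,0],[0,0,0]]]}}

```text
time: 23.6
eef_pos: [0.4836, 0.379, 0.1457]
tcp_rot: [0.658, 0.753, 0.003, 0.001]
contact_force: [0.9, -0.2, 0.3]
opening: 0.795
finger_force: 0.0
```

```bash
python3 - <<'E'
from h import *
s=get_state(); print(s['eef_pos'],s['time'])
old=pickle=None
w1=cv2.imread("pics/w1.png")
im,m=red("wrist"); h=cv2.cvtColor(w1,cv2.COLOR_BGR2HSV)
# handle ends/axis from wrist, at given heights
v,u=np.nonzero(m)
top=(u[v<v.min()+6].mean(),v.min()); bot=(u[v>v.max()-6].mean(),v.max())
g=np.array([.481,.376,.07]);y=np.array([-.134,.991,0])
print("end",wbp(s,top,.079),"expect",g+.058*y,"front",wbp(s,bot,.072),"expect",g-.029*y)
t=read_camera("top")[:,:,::-1].astype(int); t0=cv2.imread("pics/top0.png").astype(int)
si=read_camera("side")[:,:,::-1].astype(int); s0=cv2.imread("pics/side0.png").astype(int)
for nm,a,b,box in(("tip top",t,t0,(195,215,215,265)),("cup top",t,t0,(255,300,310,355)),("glue top",t,t0,(260,288,265,292)),("tip side",si,s0,(195,235,330,360)),("cup/glue side",si,s0,(205,272,250,292))):
    r0,r1,c0,c1=box; d=np.abs(a-b).max(2)[r0:r1,c0:c1]; print(nm,d.mean().round(1),(d>40).sum())
for n in("side",): red(n)
h0=cv2.cvtColor(cv2.imread("pics/side0.png"),cv2.COLOR_BGR2HSV); mm=((h0[...,0]<6)|(h0[...,0]>172))&(h0[...,1]>140)&(h0[...,2]>50); mm[:,:300]=0;mm[:,370:]=0;mm[:150]=0;mm[260:]=0; vv,uu=np.nonzero(mm); print(mm.sum(),uu.mean(),vv.mean())
E
```

```text
[0.48361663 0.37897351 0.14569462] 23.6
wrist 3805 317.9 213.0 297 339 155 279
end [0.47311487 0.43601302 0.079     ] expect [0.473228 0.433478 0.07    ] front [0.48451408 0.35059039 0.072     ] expect [0.484886 0.347261 0.07    ]
tip top 19.7 35
cup top 15.5 0
glue top 22.0 85
tip side 32.0 513
cup/glue side 20.7 524
side 206 336.0 185.3 329 342 175 198
209 335.8612440191388 185.37799043062202
```

```bash
python3 -c "
from plant import *
print(sign_off())"
```

```text
the job is handed in; nothing more can be done
None
```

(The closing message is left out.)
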